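# Push the oak box up as a bookend

### The job

The row of books has no bookend at its right-hand end as seen from the robot. Use the closed oak box for it: push it along the shelf, never lifting or tipping it, until its left side is snug and square against the last book and its latch side is flush with the book spines. Leave the other things on the shelf where they are and finish with the hand clear.

Things in the scene. Friction and masses are not known exactly. Their poses are not given: they have to be found in the camera images.
- books: Row of six upright books, 178 mm long, up to 240 mm high, fixed against a bookend screwed down at its left end. Origin: on the shelf, where the spine line meets the outer cover of the last book at the open right-hand end. Spines: plane x = 0, facing -x (to the robot). Cover: plane y = 0, flat, 152 mm deep along +x, 212 mm high; books on its +y side, the box's place on its -y side. z up.
- box: Closed oak box, loose, 140 mm deep (x), 130 wide (y), 65 high, 0.55-0.95 kg. Origin: centre of underside. Front, with brass latch (24 mm wide, 29-62 mm up, to 5 mm proud): -x face, 70 mm from origin; left side: +y face, 65 mm. Flush means the wood. In place, its axes match the books' and its origin is at x 70, y -65 mm there. Starts to the right of that and nearer the robot, turned up to 0.35 rad.
- jar: Frosted glass jar with a steel lid, 72 mm across, 95 mm high, loose, standing behind the place where the box belongs, 15 mm or more beyond it. Origin: centre of its underside. Leave it.
- timer: Red plastic kitchen timer dial, 68 mm across, 39 mm high, loose, in front of the book spines. Origin: centre of its underside. Leave it.
- plate: Cream ceramic plate, 200 mm across, 20 mm high, loose, on the right. Origin: centre of its underside. Leave it.
- fork: Steel fork, about 195 mm long along its x (tines to +x), 24 mm wide, 4 mm thick, lying loose beyond the plate. Origin: on its underside near mid-length. Leave it.
- mug: Blue ceramic mug, 80 mm across, 92 mm high, handle to its +y, loose, at the left near the robot. Origin: centre of its underside. Leave it.
- earbuds: White earbuds case, 50 x 62 mm, 24 mm high, loose, at the right beyond the fork. Origin: centre of its underside. Leave it.
Not all that is in view belongs to the job. Of the things like the box, leave any that is purple or turquoise; of the rest the larger one is meant.

How it is judged:
At the end, for the whole second after the job is handed in: The box stands flat and at rest on the shelf, its left side against the last book (gap at its middle under 6 mm), square with the row within 0.06 rad (3.4 degrees), its wooden front within 8 mm of the spine line; no other thing is more than 15 mm from where it stood (x of box in the frame of books between 0.062 and 0.078 m and y of box in the frame of books between -0.071 and -0.06 m and angle between the x axis of box and the x axis of books, either way round below 0.06 rad and height (world z) of box below 0.004 m and angle between box's own z axis and vertical below 0.03 rad and linear speed of box below 0.01 m/s and distance of each of jar, timer, plate, fork, mug, earbuds from where it was at the start of the episode below 0.015 m); the robot touches nothing.
It fails at once if the oak box is lifted off the shelf (height (world z) of box above 0.012 m).
It fails at once if the oak box is tipped (angle between box's own z axis and vertical above 0.12 rad).
It fails at once if the frosted glass jar or the red timer dial or the earbuds case is shoved, picked up or knocked over (distance of any of jar, timer, earbuds from where it was at the start of the episode above 0.015 m or angle between any of jar, timer, earbuds's own z axis and vertical above 0.25 rad).
It fails at once if the plate or the fork or the mug is shoved, picked up or knocked over (distance of any of plate, fork, mug from where it was at the start of the episode above 0.015 m or angle between any of plate, fork, mug's own z axis and vertical above 0.25 rad).
It also fails if it takes over 58 s, if anything falls off the work surface, if the arm or the gripper's body presses on something with over 40 N, if the wrist force passes 120 N, or if a joint passes its speed limit or range.

### The arm

A 6-joint arm with a two-finger parallel gripper is mounted at the origin on the work surface. World frame = base frame: x ahead of the robot, y to its left, z up, the work surface at z = 0. Lengths are in m, angles in rad, forces in N, time in s.
With the tool pointing down it reaches from about 0.425 to 0.95 m from the base axis. Payload 3.5 kg.
Tool frame: the origin (TCP) lies midway between the tips of the shut fingers; the grasp point (between the pads) lies 19 mm behind it; z points along the fingers, y is the line along which they close (so a half turn about z gives the same grasp; the last joint's range is limited). The gripper opens to 85 mm and grips with 20 to 120 N. Pads are 22 mm wide; open, the fingers measure 114 mm over their backs; the gripper's body (76 mm by 85 mm) begins 54 mm behind the grasp point. The pads swing forward as they close: fully open they stand 13 mm farther back than shut.
Start: joints at [-1.327, 0.286, 1.577, -0, 1.279, -0.15], TCP at [0.259, -0.623, 0.231] pointing down, gripper open.
Joint ranges: [-2.77, 2.77], [-0.9, 2.22], [0.21, 2.48], [-1.53, 4.67], [0.24, 2.81], [-2.84, 2.84]. Speed limits (rad/s): [2.79, 2.79, 3.14, 3.14, 3.14, 3.14].

### API

Orientations are given as a unit quaternion [x, y, z, w].
In Python, from plant import get_state, read_camera, ctrl gives the robot as it stands.
- The arm moves only by the shell command python3 -m crank 'ROWS' [FORCE]. ROWS is JSON, a list of rows, each a list of 3 entries, a list of its own where there are three numbers: the shift along the tool's x, y, z in mm, then the turn about the tool's z in degrees, then the closure in counts, from 0 (fully open) to 255 (shut). In form: [[[tx, ty, tz], yaw, claw], ...]. A call has 1 to 10 rows; each row is the pose to reach, as a shift and turn from the pose commanded when the call began, along the tool's axes at that moment; what a row does not reach only later rows make up. A row lasts 1/10 s, in which the tool goes at most 50 mm and 8.59 degrees, less where a joint would pass 70% of its speed; a pose out of reach is approached as far as the arm can. A call with a gripper value outside its range is refused whole. The fingers move at their own pace and stop on an object; FORCE is the grip in N (left out, the last holds). Time passes only in rows, so rows that repeat a pose let the fingers close. It gives the time, the measured TCP pose, the force, the opening and the grip force at its end, in the units of the state.
- get_state(): the state, without advancing time (a new reading comes with each control period).
- read_camera(name): name is "scene" or "top" or "wrist"; returns a dict with "frame" (384x512x3 uint8, blue, green, red), "range_z" (384x512 float32, m along the optical axis (not along the pixel's ray), 0 where there is no reading), "vfov" (degrees; the focal length in pixels is half the picture's height over the tangent of half this angle, whatever the lens; pixels are square), "cx", "cy" (the principal point, pixels), "origin" and "orientation" of the camera in the world. Camera axes: x right, y down, z forward; pixel columns grow to the right and rows downward; lengths in m; the calibration is good to about 2 mm. A picture is of the moment at which its call begins.
- ctrl.sign_off(): hands the job in; it is judged then, once.
The state is a dict: "time": time; "qpos": joint angles; "dq": joint speeds; "joint_efforts": joint torques, N m; "eef_pos": TCP position; "tcp_rot": TCP orientation; "contact_force": force on the tool from outside, world axes, zero at the start; "wrist_torque": the same for the moment, N m; "opening": opening from 0.0 (shut) to 1.0 (fully open); "finger_force": force on a finger pad.
Only numpy, scipy, OpenCV 4.12 (cv2) and the standard library are available. Lean on these libraries where they do the work, as an engineer would, in place of code of your own. Each camera call takes 0.05 s, during which the arm holds its last target. There are 200 camera calls.

## Working session

There is one attempt and no reset: what is moved stays moved. The work goes in short steps, Python scripts to look and compute and a shell command to move; the robot and the scene stay as the last step left them, time stands still between calls to the robot, and variables do not carry over. Pictures are saved under pics/ and viewed, at most 10 in all, crops included, and the job is handed in when it is done.

```bash
mkdir -p pics; ls; cat > h.py <<'E'
import numpy as np,cv2
from scipy.spatial.transform import Rotation as R
from plant import get_state, read_camera, ctrl
def cam(n):
    d=read_camera(n); f=d["frame"]; z=d["range_z"]; h,w=z.shape
    fl=h/2/np.tan(np.radians(d["vfov"])/2)
    v,u=np.mgrid[:h,:w]
    P=np.stack([(u-d["cx"])/fl*z,(v-d["cy"])/fl*z,z],-1)
    P=R.from_quat(d["orientation"]).apply(P.reshape(-1,3)).reshape(h,w,3)+d["origin"]
    P[z==0]=np.nan
    return f,P
E
python3 - <<'E'
from h import *
for n in("top","scene"):
    f,P=cam(n); np.savez(n+".npz",f=f,P=P); cv2.imwrite(f"pics/{n}0.png",f)
s=get_state();print(s)
E
```

```text
pics
{'time': 0.1, 'qpos': array([-1.32698574e+00,  2.87073927e-01,  1.57802382e+00, -3.25038388e-05,
        1.27862004e+00, -1.50003270e-01]), 'dq': array([ 0.00105751, -0.00123484, -0.0037309 , -0.00061482,  0.00065916,
        0.00114558]), 'joint_efforts': array([ 5.95418587e-04, -4.07295763e+01, -2.93701029e+01, -1.35363071e-04,
        3.38349382e-03, -2.43739152e-06]), 'eef_pos': array([ 0.25887884, -0.62273772,  0.23009128]), 'tcp_rot': array([ 9.80674914e-01,  1.95641468e-01, -6.53610359e-05, -1.06066824e-03]), 'contact_force': array([0.0692545 , 0.00841591, 0.26401025]), 'wrist_torque': array([ 0.03116381, -0.00944734, -0.03245705]), 'finger_force': 0.0, 'opening': 1.003385477015866}
```

View pics/top0.png

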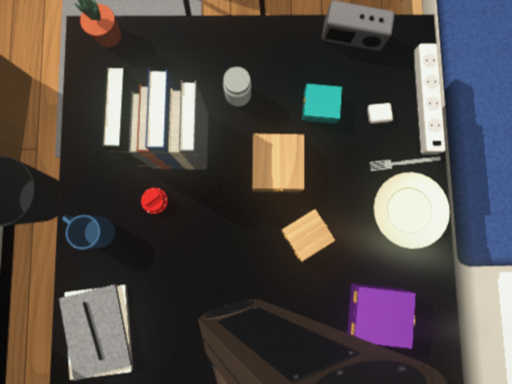

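View pics/scene0.png

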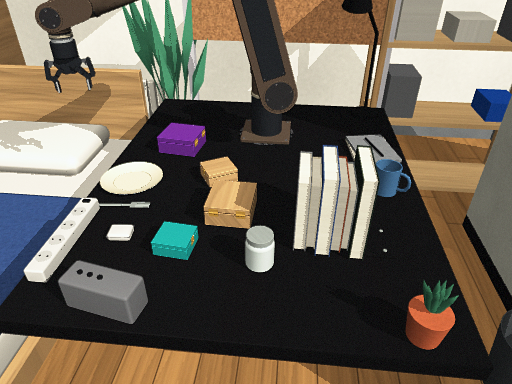

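The top picture shows four box-like candidates: the large oak box at (278,162), a small oak box at (308,236), a turquoise one at (322,103) and a purple one at (382,316). By the description it is the large oak box. I'll check it in a crop and measure it.

```bash
python3 - <<'E'
from h import *
D=np.load("top.npz");f,P=D["f"],D["P"]
S=np.load("scene.npz");fs,Ps=S["f"],S["P"]
c=np.hstack([cv2.resize(f[60:280,90:350],None,fx=1.5,fy=1.5),cv2.resize(fs[140:290,170:400],(400,330))]);cv2.imwrite("pics/crop1.png",c)
def pts(P,reg,z0,z1):
    m=np.zeros(P.shape[:2],bool);y0,y1,x0,x1=reg;m[y0:y1,x0:x1]=1
    return P[m&(P[...,2]>z0)&(P[...,2]<z1)]
def rect(n,p):
    (cx,cy),(w,h),a=cv2.minAreaRect((p[:,:2]*1000).astype(np.float32)); print(n,len(p),round(cx,1),round(cy,1),round(w,1),round(h,1),round(a,2),"z",np.median(p[:,2]).round(4))
rect("box",pts(P,(120,205,235,320),.055,.075))
rect("small",pts(P,(200,270,270,345),.02,.2))
rect("plate",pts(P,(165,255,365,455),.008,.05))
rect("jar",pts(P,(60,110,218,258),.08,.11))
rect("turq",pts(P,(75,130,295,350),.03,.2))
rect("timer",pts(P,(180,220,135,175),.025,.06))
rect("ear",pts(P,(95,130,360,400),.012,.06))
rect("lastbook top",pts(P,(70,180,178,215),.2,.225))
# scene: cover of last book (faces -y), fit line for x,y
p=pts(Ps,(140,290,270,400),.03,.3)
rect("books scene",p)
p=pts(P,(60,180,95,215),.15,.3)
rect("books top",p)
p=pts(Ps,(150,245,290,322),.02,.2)
np.save("cov.npy",p)
for lo in np.arange(.02,.2,.04):
    q=p[(p[:,2]>lo)&(p[:,2]<lo+.04)]; print(lo,len(q),q.min(0).round(3),q.max(0).round(3))
E
```

```text
box 2831 543.8 -56.5 127.8 144.1 87.68 z 0.0652
small 1514 358.2 -129.4 92.4 104.1 30.76 z 0.0464
plate 2877 418.7 -406.8 199.1 197.3 62.32 z 0.0138
jar 580 743.8 43.5 62.1 65.3 89.18 z 0.0948
turq 1209 707.0 -181.0 98.5 87.9 84.03 z 0.0436
timer 369 454.7 264.8 54.1 54.0 0.48 z 0.0287
ear 425 682.6 -340.8 51.7 63.6 7.34 z 0.0231
lastbook top 1118 614.2 143.8 32.5 152.7 88.59 z 0.2088
books scene 7944 459.4 291.4 226.2 749.7 66.05 z 0.1626
books top 7548 624.1 216.7 179.1 169.6 88.59 z 0.2112
0.02 314 [0.597 0.126 0.02 ] [0.706 0.196 0.06 ]
0.06 338 [0.6   0.126 0.06 ] [0.706 0.193 0.1  ]
0.09999999999999999 346 [0.603 0.126 0.1  ] [0.708 0.189 0.14 ]
0.13999999999999999 349 [0.605 0.126 0.14 ] [0.706 0.185 0.18 ]
0.17999999999999997 438 [0.536 0.126 0.18 ] [0.705 0.186 0.2  ]
```

View pics/crop1.png

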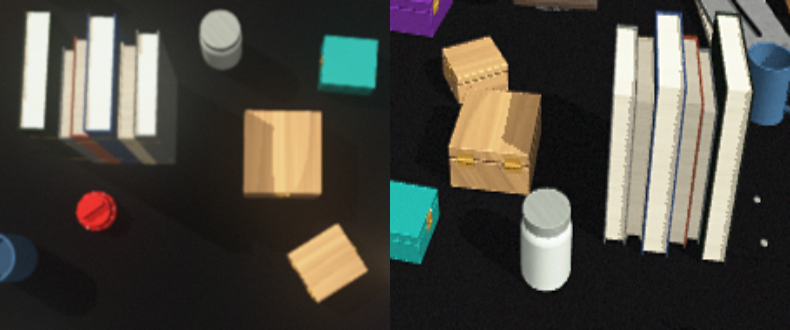

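The crop confirms the choice: the large oak box at (283,152), with its latch in front at (288,195) and its hinges at the back. The small oak box is the decoy. Plan:
1. Push +y with the open fingers as a two-point pusher.
2. Push +x from the front, straddling the latch.
3. Make a final +y press.

```bash
cat >> h.py <<'E'
def go(x,y,z,ang):
    "shift (mm, tool axes) and turn (deg) to world x,y,z in mm with tool x at ang deg"
    s=get_state(); M=R.from_quat(s["tcp_rot"]).as_matrix()
    d=np.array([x,y,z])-s["eef_pos"]*1000; a=np.degrees(np.arctan2(M[1,0],M[0,0]))
    print("t",round(s["time"],1),"pos",(s["eef_pos"]*1000).round(1),"ang",a.round(2),"F",s["contact_force"].round(1),"-> shift",(M.T@d).round(1),"turn",round((a-ang+180)%360-180,2))
def boxpose():
    f,P=cam("top"); out=[]
    m=(P[...,2]>.06)&(P[...,2]<.07)&(P[...,0]>.45)&(P[...,0]<.72)&(P[...,1]>-.16)&(P[...,1]<.124)
    n,l,st,_=cv2.connectedComponentsWithStats(m.astype(np.uint8)); k=1+np.argmax(st[1:,4])
    p=P[l==k]; r=cv2.minAreaRect((p[:,:2]*1000).astype(np.float32)); print("box",len(p),np.round(r[0],1),np.round(r[1],1),round(r[2],2)); return f,P
E
python3 -c "
from h import *
go(546,-170,200,88.6)"
```

```text
t 0.1 pos [ 258.9 -622.7  230.1] ang 22.56 F [0.1 0.  0.3] -> shift [ 438.9 -307.8   30.9] turn -66.04
```

```bash
python3 -m crank '[[[439,-308,31],-66,0],[[439,-308,31],-66,0],[[439,-308,31],-66,0],[[439,-308,31],-66,0],[[439,-308,31],-66,0],[[439,-308,31],-66,0],[[439,-308,31],-66,0],[[439,-308,31],-66,0],[[439,-308,31],-66,0],[[439,-308,31],-66,0]]'; python3 -c "
from h import *
go(546,-170,200,88.6)"
```

```text
time: 1.1
eef_pos: [0.5269, -0.1997, 0.202]
tcp_rot: [0.716, 0.698, -0.0, -0.0]
contact_force: [-0.1, -1.1, -0.5]
opening: 0.999
finger_force: 0.0
t 1.1 pos [ 526.9 -199.7  202. ] ang 88.56 F [-0.1 -1.1 -0.5] -> shift [30.2 18.4  2. ] turn -0.04
```

```bash
python3 -m crank '[[[30,18,2],0,0],[[30,18,2],0,0],[[30,18,50],0,0],[[30,18,90],0,0],[[30,18,130],0,0],[[30,18,160],0,0],[[30,18,175],0,0],[[30,18,185],0,0],[[30,18,185],0,0],[[30,18,185],0,0]]'; python3 - <<'E'
from h import *
go(546,-140,15,88.6)
f,P=boxpose();cv2.imwrite("pics/top1.png",cv2.resize(f[60:280,90:350],None,fx=2.5,fy=2.5))
E
```

```text
time: 2.1
eef_pos: [0.5462, -0.1731, 0.019]
tcp_rot: [0.716, 0.698, 0.0, 0.001]
contact_force: [0.7, -0.4, -0.5]
opening: 1.0
finger_force: 0.0
t 2.1 pos [ 546.2 -173.1   19. ] ang 88.55 F [ 0.7 -0.4 -0.5] -> shift [33.1 -1.   3.9] turn -0.05
box 2749 [543.1 -56.3] [127.6 142.7] 87.67
```

View pics/top1.png

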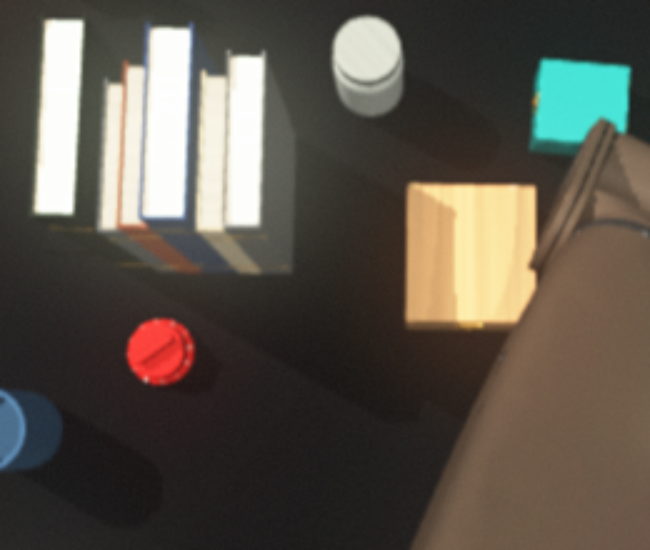

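The picture shows the box unmoved at (472,255) with the hand down at its right. Now the +y push.

```bash
python3 -m crank '[[[12,-1,0],0,0],[[22,-1,0],0,0],[[30,-1,0],0,0],[[36,-1,0],0,0],[[42,-1,0],0,0],[[48,-1,0],0,0],[[54,-1,0],0,0],[[60,-1,0],0,0],[[66,-1,0],0,0],[[72,-1,0],0,0]]'; python3 - <<'E'
from h import *
go(546,-32,15,88.6);boxpose()
E
```

```text
time: 3.15
eef_pos: [0.5462, -0.1001, 0.0177]
tcp_rot: [0.716, 0.698, 0.0, 0.0]
contact_force: [-0.3, -4.3, 1.9]
opening: 1.004
finger_force: 2.2
t 3.1 pos [ 546.2 -100.1   17.7] ang 88.56 F [-0.3 -4.3  1.9] -> shift [68.1 -1.9  2.7] turn -0.04
box 1655 [545.6  -2.6] [ 93.5 143.4] 84.33
```

```bash
python3 -m crank '[[[8,-1,0],0,0],[[16,-1,0],0,0],[[24,-1,0],0,0],[[32,-1,0],0,0],[[40,-1,0],0,0],[[46,-1,0],0,0],[[52,-1,0],0,0],[[57,-1,0],0,0],[[60,-1,0],0,0],[[60,-1,0],0,0]]'; python3 -m crank '[[[-20,0,0],0,0],[[-50,0,0],0,0],[[-60,0,-40],0,0],[[-60,0,-90],0,0],[[-60,0,-130],0,0],[[-60,0,-150],0,0],[[-60,0,-150],0,0]]';python3 - <<'E'
from h import *
go(430,50,165,-1.4);boxpose()
E
```

```text
time: 4.2
eef_pos: [0.5464, -0.0394, 0.0174]
tcp_rot: [0.716, 0.698, 0.0, -0.0]
contact_force: [0.9, -1.8, 1.3]
opening: 1.0
finger_force: 1.0
time: 4.9
eef_pos: [0.5466, -0.0998, 0.1709]
tcp_rot: [0.716, 0.698, 0.002, 0.002]
contact_force: [0.4, 0.4, 0.1]
opening: 1.001
finger_force: 0.0
t 4.9 pos [546.6 -99.8 170.9] ang 88.56 F [0.4 0.4 0.1] -> shift [ 146.8 -120.4    5.2] turn 89.96
box 2812 [543.7  37.8] [129.3 140.5] 88.75
```

```bash
python3 -m crank '[[[135,-115,0],90,0],[[135,-115,0],90,0],[[135,-115,0],90,0],[[135,-115,0],90,0],[[135,-115,0],90,0],[[135,-115,0],90,0],[[135,-115,0],90,0],[[135,-115,0],90,0],[[135,-115,0],90,0],[[135,-115,0],90,0]]'; python3 - <<'E'
from h import *
go(437,39,15,-1.4)
E
```

```text
time: 5.95
eef_pos: [0.4312, 0.0386, 0.1642]
tcp_rot: [1.0, 0.02, -0.003, -0.001]
contact_force: [-0.3, -0.8, -0.3]
opening: 1.0
finger_force: 0.0
t 6.0 pos [431.2  38.6 164.2] ang 2.27 F [-0.3 -0.8 -0.3] -> shift [  6.8   0.2 149.2] turn 3.67
```

```bash
python3 -m crank '[[[5,0,30],4,0],[[5,0,70],4,0],[[5,0,110],4,0],[[5,0,135],4,0],[[5,0,145],4,0],[[5,0,149],4,0],[[5,0,149],4,0],[[5,0,149],4,0]]'; python3 - <<'E'
from h import *
go(437,39,15,-1.4); f,P=boxpose();cv2.imwrite("pics/top2.png",cv2.resize(f[60:280,90:350],None,fx=2.5,fy=2.5))
E
```

```text
time: 6.75
eef_pos: [0.4393, 0.0378, 0.0195]
tcp_rot: [1.0, -0.012, 0.001, 0.0]
contact_force: [-0.9, -0.5, 0.7]
opening: 1.0
finger_force: 0.0
t 6.8 pos [439.3  37.8  19.5] ang -1.38 F [-0.9 -0.5  0.7] -> shift [-2.4 -1.1  4.5] turn 0.02
box 2116 [550.   37.3] [128.7 127.9] 88.85
```

View pics/top2.png

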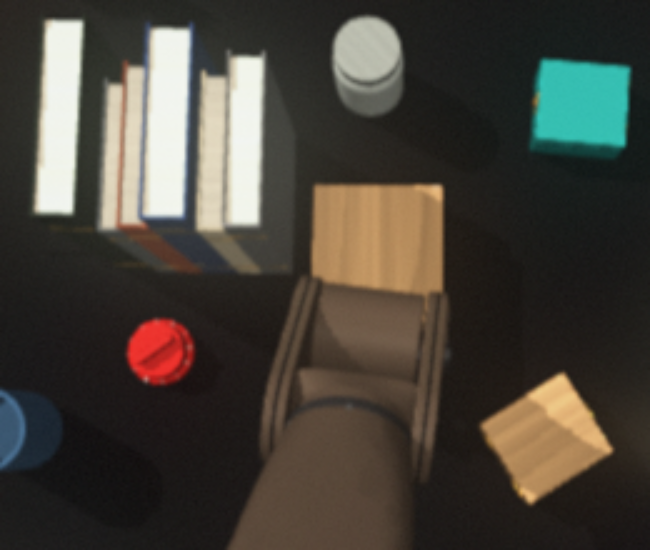

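The picture shows the hand in front of the box at (378,240), straddling the latch, and nothing else has been disturbed. Now the +x push.

```bash
python3 -m crank '[[[10,0,0],0,0],[[18,0,0],0,0],[[26,0,0],0,0],[[34,0,0],0,0],[[42,0,0],0,0],[[50,0,0],0,0],[[58,0,0],0,0],[[65,0,0],0,0],[[71,0,0],0,0],[[75,0,0],0,0]]'; python3 -m crank '[[[1,0,0],0,0],[[1,0,0],0,0]]'; python3 - <<'E'
from h import *
go(520,39,15,-1.4); f,P=boxpose()
E
```

```text
time: 7.8
eef_pos: [0.5123, 0.0363, 0.0179]
tcp_rot: [1.0, -0.012, -0.002, -0.0]
contact_force: [-7.1, 1.1, 4.3]
opening: 0.997
finger_force: 3.1
time: 8.0
eef_pos: [0.5137, 0.0362, 0.018]
tcp_rot: [1.0, -0.012, -0.001, -0.0]
contact_force: [-3.8, 0.3, 1.2]
opening: 1.0
finger_force: 1.9
t 8.0 pos [513.7  36.2  18. ] ang -1.37 F [-3.8  0.3  1.2] -> shift [ 6.3 -3.   3. ] turn 0.03
box 1072 [614.5  35. ] [126.9  99.6] 88.97
```

```bash
python3 -m crank '[[[4,0,0],0,0],[[7,0,0],0,0],[[10,0,0],0,0],[[11,0,0],0,0],[[11,0,0],0,0]]'; python3 -m crank '[[[-20,0,0],0,0],[[-50,0,0],0,0],[[-70,0,-40],0,0],[[-70,0,-90],0,0],[[-70,0,-130],0,0],[[-70,0,-150],0,0],[[-70,0,-150],0,0]]';python3 - <<'E'
from h import *
go(605,-80,165,88.6);boxpose()
E
```

```text
time: 8.55
eef_pos: [0.5254, 0.0357, 0.0183]
tcp_rot: [1.0, -0.012, 0.0, -0.0]
contact_force: [-3.3, -0.3, -1.0]
opening: 0.999
finger_force: 1.2
time: 9.25
eef_pos: [0.4595, 0.0369, 0.1741]
tcp_rot: [1.0, -0.012, 0.007, 0.001]
contact_force: [0.4, -0.7, -0.2]
opening: 1.001
finger_force: 0.0
t 9.2 pos [459.5  36.9 174.1] ang -1.39 F [ 0.4 -0.7 -0.2] -> shift [148.2 113.3  11.3] turn -89.99
box 1805 [606.5  36.1] [129.4 138. ] 87.6
```

```bash
python3 -m crank '[[[146,113,0],-90,0],[[146,113,0],-90,0],[[146,113,0],-90,0],[[146,113,0],-90,0],[[146,113,0],-90,0],[[146,113,0],-90,0],[[146,113,0],-90,0],[[146,113,0],-90,0],[[146,113,0],-90,0],[[146,113,0],-90,0]]'; python3 - <<'E'
from h import *
go(606,-75,15,88.6);boxpose()
E
```

```text
time: 10.3
eef_pos: [0.5979, -0.0789, 0.1657]
tcp_rot: [0.738, 0.675, -0.001, -0.001]
contact_force: [-0.8, -1.3, 0.3]
opening: 1.001
finger_force: 0.0
t 10.3 pos [597.9 -78.9 165.7] ang 84.91 F [-0.8 -1.3  0.3] -> shift [  4.5   8.1 150.7] turn -3.69
box 2040 [603.8  47.8] [106.1 143.3] 87.22
```

```bash
python3 -m crank '[[[0,6,30],-4,0],[[0,6,70],-4,0],[[0,6,110],-4,0],[[0,6,135],-4,0],[[0,6,145],-4,0],[[0,6,150],-4,0],[[0,6,150],-4,0],[[0,6,150],-4,0]]'; python3 -m crank '[[[10,0,0],0,0],[[18,0,0],0,0],[[26,0,0],0,0],[[32,0,0],0,0],[[38,0,0],0,0],[[43,0,0],0,0],[[48,0,0],0,0],[[52,0,0],0,0],[[54,0,0],0,0],[[54,0,0],0,0]]'; python3 - <<'E'
from h import *
go(606,-17,15,88.6);boxpose()
E
```

```text
time: 11.15
eef_pos: [0.6059, -0.08, 0.0201]
tcp_rot: [0.716, 0.698, 0.001, 0.001]
contact_force: [0.7, 0.3, 0.7]
opening: 0.997
finger_force: 0.0
time: 12.15
eef_pos: [0.6061, -0.0255, 0.0186]
tcp_rot: [0.716, 0.698, 0.0, 0.0]
contact_force: [-0.4, -2.7, 1.0]
opening: 0.996
finger_force: 1.3
t 12.2 pos [606.1 -25.5  18.6] ang 88.56 F [-0.4 -2.7  1. ] -> shift [ 8.5 -0.3  3.6] turn -0.04
box 1047 [607.1  86.7] [ 58.7 141.4] 87.24
```

Creeping in until the force rises.

```bash
python3 -m crank '[[[3,0,0],0,0],[[5,0,0],0,0],[[7,0,0],0,0],[[8,0,0],0,0],[[8,0,0],0,0]]'; python3 -m crank '[[[1,0,0],0,0],[[2,0,0],0,0],[[2,0,0],0,0]]'; python3 -m crank '[[[1,0,0],0,0],[[2,0,0],0,0],[[2,0,0],0,0]]'
```

```text
time: 12.7
eef_pos: [0.6062, -0.0175, 0.0186]
tcp_rot: [0.716, 0.698, 0.0, 0.0]
contact_force: [0.7, -3.9, 1.4]
opening: 1.002
finger_force: 1.9
time: 13.0
eef_pos: [0.6063, -0.0156, 0.0186]
tcp_rot: [0.716, 0.698, 0.0, 0.0]
contact_force: [0.2, -5.1, 2.5]
opening: 1.001
finger_force: 2.2
time: 13.3
eef_pos: [0.6063, -0.0136, 0.0186]
tcp_rot: [0.716, 0.698, 0.0, 0.0]
contact_force: [0.6, -3.7, 2.4]
opening: 0.998
finger_force: 2.3
```

```bash
python3 -m crank '[[[1,0,0],0,0],[[2,0,0],0,0],[[2,0,0],0,0]]'; python3 -m crank '[[[1,0,0],0,0],[[2,0,0],0,0],[[2,0,0],0,0]]'
```

```text
time: 13.6
eef_pos: [0.6063, -0.0134, 0.0186]
tcp_rot: [0.716, 0.698, -0.001, 0.001]
contact_force: [-0.6, -11.6, 2.2]
opening: 1.001
finger_force: 5.2
time: 13.9
eef_pos: [0.6063, -0.0135, 0.0187]
tcp_rot: [0.716, 0.698, -0.002, 0.002]
contact_force: [-2.0, -17.2, 2.4]
opening: 0.999
finger_force: 8.4
```

The box has met the book. Back off and check.

```bash
python3 -m crank '[[[-5,0,0],0,0],[[-25,0,0],0,0],[[-50,0,0],0,0],[[-60,0,-40],0,0],[[-60,0,-90],0,0],[[-60,0,-140],0,0],[[-100,0,-150],0,0],[[-140,0,-150],0,0],[[-140,0,-150],0,0]]'; python3 - <<'E'
from h import *
f,P=boxpose(); go(606,-75,15,88.6)
fs,Ps=cam("scene")
p=P[(P[...,2]>.06)&(P[...,2]<.07)&(P[...,0]>.5)&(P[...,0]<.72)&(P[...,1]>-.05)&(P[...,1]<.115)]*1000
th=np.radians(-1.4);ex=np.array([np.cos(th),np.sin(th)]);ey=np.array([-ex[1],ex[0]])
def bf(q):
    d=q[:,:2]-[537.5,129.5]; return np.c_[d@ex,d@ey]
b=bf(p)
print("box x/y pct in book frame",np.percentile(b,[.3,1,99,99.7],axis=0).round(1).T)
# right & front edges slope: per-bin extremes
for lo in range(-115,-15,20):
    s=b[(b[:,1]>lo)&(b[:,1]<lo+20)]; print("y",lo,"front",s[:,0].min().round(1),"back",s[:,0].max().round(1))
for lo in range(10,130,30):
    s=b[(b[:,0]>lo)&(b[:,0]<lo+30)]; print("x",lo,"right",s[:,1].min().round(1),"left",s[:,1].max().round(1))
q=P[(P[...,2]>.195)&(P[...,2]<.225)&(P[...,1]>.11)&(P[...,1]<.162)]*1000
print("lastbook",np.percentile(bf(q),[.5,99.5],axis=0).round(1).T,cv2.minAreaRect(q[:,:2].astype(np.float32)))
cv2.imwrite("pics/end.png",np.hstack([cv2.resize(f[60:240,90:330],(400,300)),cv2.resize(fs[140:290,190:390],(400,300))]))
E
```

```text
time: 14.8
eef_pos: [0.6029, -0.152, 0.169]
tcp_rot: [0.717, 0.697, 0.001, 0.0]
contact_force: [-0.9, 0.3, 0.5]
opening: 0.994
finger_force: 0.0
box 2722 [605.7  61.8] [124.4 142.8] 89.04
t 14.8 pos [ 602.5 -150.   168. ] ang 88.39 F [-0.   0.8 -0.2] -> shift [ 74.6   1.5 153.2] turn -0.21
box x/y pct in book frame [[  -1.     0.8  174.9  180.6]
 [-128.4 -128.1  -14.7  -13.7]]
y -115 front 0.8 back 183.7
y -95 front 0.6 back 178.3
y -75 front -1.5 back 183.9
y -55 front -1.7 back 141.1
y -35 front 0.1 back 140.0
x 10 right -128.5 left -15.5
x 40 right -128.3 left -14.9
x 70 right -128.1 left -14.0
x 100 right -127.9 left -11.6
lastbook [[-407.3  149.6]
 [  -0.    32.3]] ((388.65545654296875, 146.21934509277344), (34.02198791503906, 602.5441284179688), 89.3452377319336)
```

View pics/end.png

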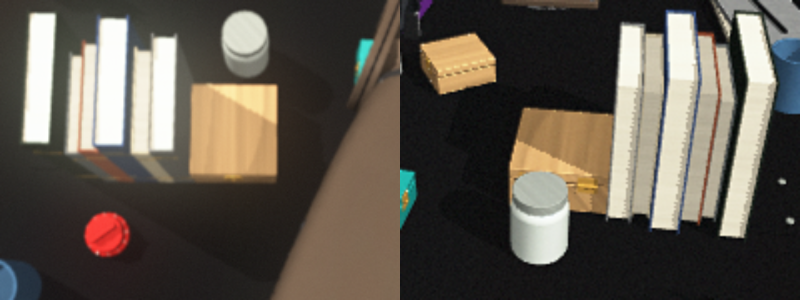

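The final picture shows the box against the last book at (235,132), square and flush with the spines: front about 0.5 mm off the spine line, back at about 140 mm, right side at about -128 mm. The jar and timer have not moved and the hand is clear.

```bash
python3 -c "
from h import *
print(ctrl.sign_off())"
```

```text
the job is handed in; nothing more can be done
None
```

I pushed the large oak box snug and square against the last book. Its front is about 0.5 mm from the spine line by the camera, the hand is clear, and the job was handed in at about 15 s; no verdict came back.

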